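# Lock a beacon module into its spring-loaded bayonet base

### The arm

A 6-joint arm with a two-finger parallel gripper is mounted at the origin on a cart in front of the work surface, level with it; the furniture and walls round the work are solid. World frame = base frame: x ahead of the robot, y to its left, z up, the work surface at z = 0. Lengths are in m, angles in rad, forces in N, time in s.
With the tool pointing down it reaches from about 0.375 to 0.975 m from the base axis. Payload 3.8 kg.
Tool frame: the origin (TCP) lies at the very end of the fingers, on their centre line; the grasp point (between the pads) lies env.pinch_z behind it (env.pinch_z is the distance from the TCP to the grasp point, in m); z points along the fingers, y is the line along which they close (so a half turn about z gives the same grasp; the last joint's range is limited). The gripper opens to 85 mm and grips with 20 to 120 N. Pads are 22 mm wide; open, the fingers measure 114 mm over their backs; the gripper's body (76 mm by 85 mm) begins 54 mm behind the grasp point. The pads swing forward as they close: fully open they stand 13 mm farther back than shut.
Start: joints at [-1.171, 0.264, 1.604, -0, 1.274, -0.037], TCP at [0.286, -0.612, 0.231] pointing down, gripper open.
Joint ranges: [-2.63, 2.63], [-0.94, 2.18], [0.31, 2.57], [-1.31, 4.45], [0, 2.66], [-2.55, 2.55]. Speed limits (rad/s): [2.57, 2.57, 3.14, 3.14, 3.14, 3.14].

### API

Orientations are given as a unit quaternion [w, x, y, z].
In Python, from plant import monitor, optics, hand_in, env gives the robot as it stands. The module is installed in compiled form; this text tells all that it offers.
- The arm moves only by the tool play_rows, never from a script. Its argument "targets" is a list of rows, each an object of numbers: "tx", "ty", "tz": the shift along the world's x, y, z in m; "ax", "ay", "az": the turn, a rotation vector about the world's x, y, z in rad; "jaw": the opening, from -1 (shut) to 1 (fully open), so that 0 is half open. A call has exactly 10 rows; each row is the pose to reach, as a shift and turn from the pose commanded when the call began; what a row does not reach only later rows make up. A row lasts 1/10 s, in which the tool goes at most 50 mm and 8.59 degrees, less where a joint would pass 70% of its speed; a pose out of reach is approached as far as the arm can. A call with a gripper value outside its range is refused whole. The fingers move at their own pace and stop on an object; "grip_force" is the grip in N (left out, the last holds). Time passes only in rows, so rows that repeat a pose let the fingers close, or fill a call up. It gives the time, the measured TCP pose, the force, the opening and the grip force at its end, in the units of the state.
- monitor.read_state(): the state, without advancing time (a new reading comes with each control period).
- optics.read_camera(name): name is "side" or "top"; returns the picture (480x640x3 uint8, blue, green, red); there is no depth.
- optics.camera_model(name): a dict with "fx", "fy", "cx", "cy" (pixels), "R" (3x3) and "t" (3): a world point X has camera coordinates R X + t. Camera axes: x right, y down, z forward; pixel columns grow to the right and rows downward; lengths in m; the calibration is good to about 2 mm. A picture is of the moment at which its call begins. camera_model takes no time and is no camera call.
- hand_in(): hands the job in; it is judged then, once.
Trained networks look in the newest picture that a camera, given by its name, has taken for a name from the list of things; names that differ only in an ending like _2 or _b are one class to them, and where a whole thing is asked for, a point or a joint stands for the part that bears it (a point fixed in the world has none). Each returns a list of dicts, best first, with "confidence" (0 to 1); they miss things now and then, are a little off and sometimes report something else, mostly with a low value. They report only what shows in the picture. A call takes as long as a camera call. They do not tell look-alikes from the thing itself.
- optics.recognise(query, camera): "at" ([column, row] in pixels, amid what is visible of it).
- optics.masks_of(query, camera): "region" (480x640 bool, what is visible of it) and "at" ([column, row] in pixels, amid what is visible of it).
The state is a dict: "time": time; "q": joint angles; "qvel": joint speeds; "joint_efforts": joint torques, N m; "ee_pos": TCP position; "orientation": TCP orientation; "contact_force": force on the tool from outside, world axes, zero at the start; "torque": the same for the moment, N m; "gripper_width": finger opening in m; "finger_force": force on a finger pad.
Only numpy, scipy, OpenCV 4.12 (cv2) and the standard library are available. Lean on these libraries where they do the work, as an engineer would, in place of code of your own. Each camera call takes 0.05 s, during which the arm holds its last target. There are 200 camera calls.

### The job

Fit the amber beacon module to the grey signal-light base: pick it up gently by its thin lens, put its two lugs into the base's entry slots, push it down against the spring and turn it clockwise (seen from above) about a quarter turn until it meets the stop. Finish while still holding it there, pressed fully home with its flange down on the rim of the base (the spring lifts it if you let go), so that I can put in the locking screw. Leave the green module and everything else on the bench alone.

Things in the scene. Friction and masses are not known exactly. Their poses are not given: they have to be found in the camera images.
- amber_centre (a point): Centre of the amber beacon module, 41 mm above its underside, on its axis. It starts upright on the bench: 82 mm tall, about 0.12 kg. Smooth amber lens 46 mm in diameter from 31 to 75 mm above the underside: grip here, at any angle round it. Black cap (48 mm in diameter) from 75 to 82 mm. z up; x along the two lugs, shown by the white line on the cap; a half turn about z is the same.
- amber: The amber module, origin at its underside, axes as its centre. Black spigot 34 mm in diameter from 0 to 26 mm, nose tapered; two steel lugs, pins 6 mm thick, 9 mm up, reaching 23 mm from the axis along +x and -x; black flange 55 mm in diameter from 26 to 31 mm with white marks over the lugs. The thin lens cracks if the fingers load it with over 150 N in all (pads of 60 N each are safe).
- green_centre (a point): Centre of the green beacon module, same shape and size as the amber one with a green lens; not to be touched. Amber and green may stand in either place.
- socket_mouth (a point): Centre of the mouth of the fixed base, at its rim, 40 mm above the bench. z up; x along the two entry slots, which white ticks mark on the rim at +x and -x (red ticks: where the lugs end). Bore 37 mm in diameter; slots 10 mm wide, reaching 24.5 mm from the axis. Fully home, the flange lies on the rim and the module's centre is 15 mm above this point.
- base: The signal-light base: bright metal plate 110 x 110 x 6 mm with a grey round shell 66 mm in diameter; origin under its centre, axes as the mouth. The lugs pass 10 mm straight down the slots, then turn clockwise (from above) under the ring, only while the flange is less than 4 mm above the rim. The stop is 1.31 rad (75 degrees) clockwise from the slots; the other way is blocked.
- plunger (a joint): Brass spring plunger in the bore of the base, in m: 0 is up (its top 14 mm below the rim), growing as it is pressed down; the module meets it when its flange is 12 mm above the rim, so 0.012 is fully home. It pushes up with 6 N at 0 and 13 N at 0.012.
- mug_point (a point): Foot of the green and white mug, 94 mm tall, behind the base: a bystander.
- bottle_point (a point): Foot of the white dropper bottle with a red tip, 129 mm tall, at the right: a bystander.
- scissors_point (a point): The scissors with blue handles lying at the left: a bystander.
- meter_point (a point): The yellow and black multimeter, 145 x 68 x 42 mm, lying behind the modules: a bystander.
There are look-alikes about, which are no part of the job. What is shaped like the amber but purple is not meant.

How it is judged:
On the way, in this order (a step that is already met when the one before it is completed fails the run):
1. the amber module is lifted clear of the bench in the fingers (height (world z) of amber_centre above 0.06 m and contact force between the fingers and amber above 1 N), for 0.1 s.
2. its lugs are down in the entry slots and the spring is pressed (horizontal distance between amber_centre and socket_mouth below 0.005 m and angle between the x axis of amber_centre and the x axis of socket_mouth, either way round below 0.3 rad and value of joint plunger above 0.006 m), for 0.05 s.
At the end, for the whole second after the job is handed in: The amber module sits in the base, turned to within 10 degrees of the stop, its flange within about 2 mm of the rim with the spring pressed (plunger beyond 9 mm), on the axis within 4 mm and upright within 4 degrees, at rest and still held by the fingers (angle between the x axis of amber_centre and the x axis of socket_mouth, either way round above 1.13 rad and z of amber_centre in the frame of socket_mouth below 0.0172 m and horizontal distance between amber_centre and socket_mouth below 0.004 m and angle between amber_centre's own z axis and vertical below 0.07 rad and value of joint plunger above 0.009 m and contact force between the fingers and amber above 3 N and linear speed of amber below 0.02 m/s); the arm keeps its last pose, push and grip.
It fails at once if the thin lens is squeezed or loaded with more than 150 N by the fingers (contact force between the fingers and amber above 150 N).
It fails at once if the amber module is tipped over (angle between amber_centre's own z axis and vertical above 0.5 rad).
It fails at once if the green module is moved (distance of green_centre from where it was at the start of the episode above 0.02 m).
It fails at once if a bystander is moved (distance of any of mug_point, bottle_point, scissors_point, meter_point from where it was at the start of the episode above 0.03 m).
It also fails if it takes over 42 s, if anything falls off the work surface, if the arm or the gripper's body presses on something with over 40 N, if the wrist force passes 120 N, or if a joint passes its speed limit or range.

## Working session

There is one attempt and no reset: what is moved stays moved. The work goes in short steps, Python scripts to look and compute and a tool call to move; the robot and the scene stay as the last step left them, time stands still between calls to the robot, and variables do not carry over. Pictures are saved under pics/ and viewed, at most 10 in all, crops included, and the job is handed in when it is done.

Besides the shell and the picture viewer there is one more tool, called after ">>>" as a command line: name --argument value ..., lists and objects as JSON in quotes. play_rows: Moves the arm, as the interface text tells. Its arguments: {"type":"object","properties":{"targets":{"type":"array"},"grip_force":{"type":"number"}},"required":["targets"]}

```bash
mkdir -p pics; python3 - <<'E'
from plant import monitor, optics, env
import cv2,numpy as np
s=monitor.read_state();print(s['time'],s['ee_pos'],s['orientation'],s['gripper_width'],env.pinch_z)
for c in('side','top'):
    im=optics.read_camera(c);cv2.imwrite(f'pics/{c}0.png',im)
    m=optics.camera_model(c);R=np.array(m['R']);print(c,m['fx'],m['fy'],m['cx'],m['cy'],R.round(3).tolist(),(-R.T@np.array(m['t'])).round(3))
    for q in('amber','green_centre','base'):
        print(q,[(np.round(d['at']),round(d['confidence'],2)) for d in optics.recognise(q,c)])
E
```

```text
0.0 [ 0.28519316 -0.61093931  0.22991628] [-1.14559342e-03  9.76250696e-01  2.16640745e-01 -2.31856080e-04] 0.08522685962982043 0.0187
side 521.8474205640146 521.8474205640146 317.264348062628 246.75029613387846 [[0.659, 0.752, 0.016], [0.655, -0.564, -0.502], [-0.369, 0.341, -0.865]] [ 1.03  -0.407  1.191]
amber [(array([342., 303.]), 0.85), (array([202., 248.]), 0.74), (array([307., 290.]), 0.71), (array([305., 215.]), 0.65), (array([281., 254.]), 0.6)]
green_centre [(array([226., 295.]), 0.9)]
base [(array([373., 224.]), 0.95)]
top 473.2562328114258 473.2562328114258 320.1708147442521 243.51347395235925 [[-0.004, -1.0, -0.004], [-0.999, 0.004, -0.048], [0.048, 0.004, -0.999]] [0.46  0.039 1.115]
amber [(array([357., 202.]), 0.95), (array([307., 270.]), 0.7), (array([419., 310.]), 0.66), (array([358., 250.]), 0.63), (array([349., 164.]), 0.63)]
green_centre [(array([433., 249.]), 0.78)]
base [(array([248., 219.]), 0.56)]
```

View pics/side0.png

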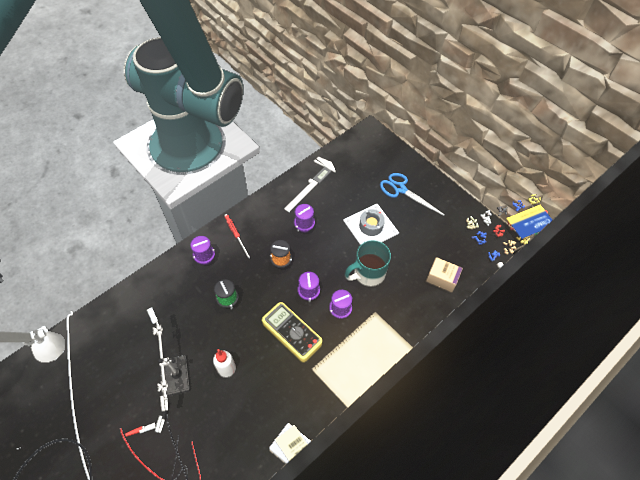

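View pics/top0.png

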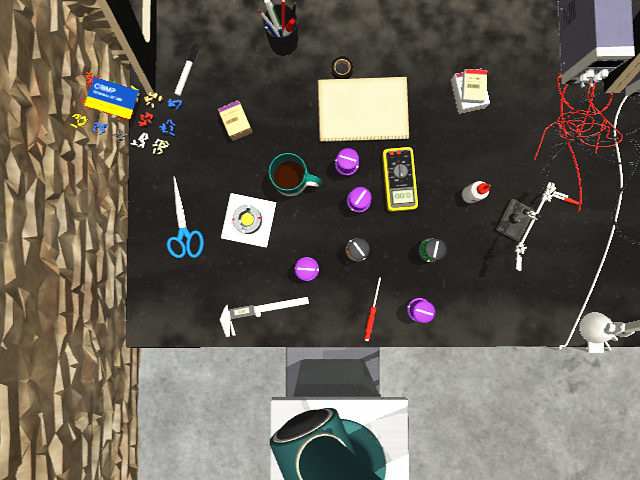

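Amber candidates in the top view are purple (347,161), (359,199), (307,269) and (421,310), green (433,249), and the amber-lensed one at (358,250), which is (281,254) in the side view. I choose (358,250). The base is at top (248,219), side (373,223).

```bash
cat > h.py <<'E'
import numpy as np
from plant import optics
def ray(c,p,z):
    m=optics.camera_model(c);R=np.array(m['R']);o=-R.T@np.array(m['t'])
    d=R.T@np.array([(p[0]-m['cx'])/m['fx'],(p[1]-m['cy'])/m['fy'],1]);return o+d*(z-o[2])/d[2]
def proj(c,X):
    m=optics.camera_model(c);v=np.array(m['R'])@np.array(X)+np.array(m['t']);return np.array([m['cx']+m['fx']*v[0]/v[2],m['cy']+m['fy']*v[1]/v[2]])
E
python3 - <<'E'
import cv2,numpy as np
from h import *
t=cv2.imread('pics/top0.png');s=cv2.imread('pics/side0.png')
def crop(im,c,r):
    return cv2.resize(im[c[1]-r:c[1]+r,c[0]-r:c[0]+r],(390,290 if 0 else 390),interpolation=cv2.INTER_CUBIC)
def row(a,b):return np.hstack([a,b])
g=np.vstack([row(cv2.resize(crop(t,(358,250),20),(300,300)),cv2.resize(crop(t,(248,219),30),(300,300))),row(cv2.resize(crop(s,(281,254),20),(300,300)),cv2.resize(crop(s,(372,224),30),(300,300)))])
cv2.imwrite('pics/crop0.png',g)
for c,p in(('top',(358,250)),('side',(281,247))):print(c,ray(c,p,.082))
for c,p in(('top',(248,219)),('side',(372.5,220))):print(c,ray(c,p,.04))
E
```

```text
top [ 0.49486217 -0.03917471  0.082     ]
side [ 0.49911681 -0.03734097  0.082     ]
top [0.56810362 0.20799864 0.04      ]
side [0.57241605 0.21111285 0.04      ]
```

View pics/crop0.png

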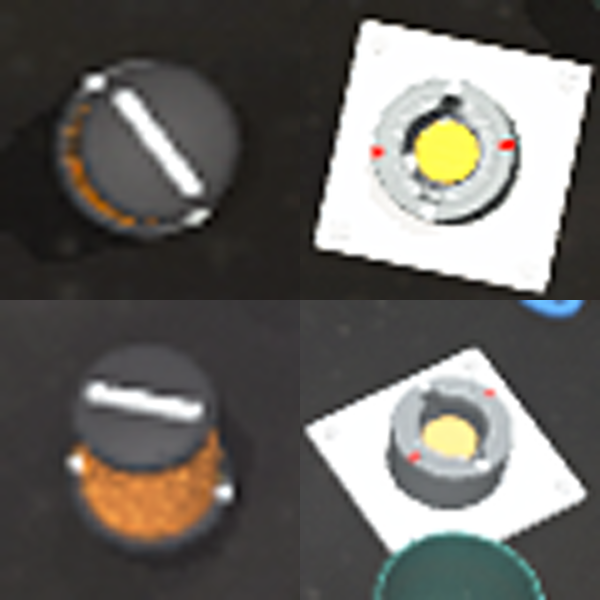

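The crop confirms the choice: an amber lens with a black cap and a white line. In the top view the cap centre is at (358.8,248.8), and the base mouth (from the ticks) is at (246.1,218.3). In the side view they are at (280.3,247.0) and (372.3,218.8).

```bash
python3 - <<'E'
from h import *
from plant import monitor
from scipy.spatial.transform import Rotation as Ro
a=[ray('top',(358.8,248.8),.082),ray('side',(280.3,247),.082)]
b=[ray('top',(246.1,218.3),.04),ray('side',(372.3,218.8),.04)]
print(a,b,np.mean(a,0),np.mean(b,0))
f=lambda c,o,k,p:np.array(o)+(np.array(p)+.5)/k-.5
def ang(c,o,k,p,q,z):
    d=ray(c,f(c,o,k,q),z)-ray(c,f(c,o,k,p),z);return np.degrees(np.arctan2(d[1],d[0]))%180
print('amber',ang('top',(338,230),7.5,(118,93),(200,195),.082),ang('side',(261,234),7.5,(92,91),(203,111),.082))
print('slot',ang('top',(218,189),5,(155,85),(130,213),.04),ang('side',(342,194),5,(125,88),(185,165),.04))
print('red',ang('top',(218,189),5,(77,152),(208,144),.04),ang('side',(342,194),5,(114,157),(190,92),.04))
s=monitor.read_state();print(s['ee_pos'],Ro.from_quat(s['orientation'],scalar_first=True).as_matrix().round(3))
E
```

```text
[array([ 0.49747688, -0.04094198,  0.082     ]), array([ 0.49799736, -0.03864087,  0.082     ])] [array([0.56972626, 0.21234247, 0.04      ]), array([0.56936623, 0.21335187, 0.04      ])] [ 0.49773712 -0.03979142  0.082     ] [0.56954625 0.21284717 0.04      ]
amber 38.39880574695164 37.54881619944645
slot 169.16194242970465 169.90365970509362
red 93.25088850981801 93.09156892803614
[ 0.28551479 -0.611527    0.23108141] [[ 0.906  0.423 -0.   ]
 [ 0.423 -0.906  0.   ]
 [ 0.    -0.    -1.   ]]
```

>>> play_rows --targets '[{"tx": 0.015, "ty": 0.04, "az": 0.12, "jaw": 1}, {"tx": 0.03, "ty": 0.08, "az": 0.24, "jaw": 1}, {"tx": 0.045, "ty": 0.12, "az": 0.36, "jaw": 1}, {"tx": 0.06, "ty": 0.16, "az": 0.48, "jaw": 1}, {"tx": 0.075, "ty": 0.2, "az": 0.6, "jaw": 1}, {"tx": 0.09, "ty": 0.24, "az": 0.72, "jaw": 1}, {"tx": 0.105, "ty": 0.28, "az": 0.84, "jaw": 1}, {"tx": 0.12, "ty": 0.32, "az": 0.96, "jaw": 1}, {"tx": 0.135, "ty": 0.36, "az": 1.08, "jaw": 1}, {"tx": 0.15, "ty": 0.4, "az": 1.2, "jaw": 1}]' --grip_force 60

```text
schema error: expected keys tx, ty, tz, ax, ay, az, jaw
```

>>> play_rows --targets '[{"tx": 0.015, "ty": 0.04, "az": 0.12, "jaw": 1}, {"tx": 0.03, "ty": 0.08, "az": 0.24, "jaw": 1}, {"tx": 0.045, "ty": 0.12, "az": 0.36, "jaw": 1}, {"tx": 0.055, "ty": 0.15, "az": 0.48, "jaw": 1}, {"tx": 0.062, "ty": 0.172, "az": 0.6, "tz": -0.03, "jaw": 1}, {"tx": 0.062, "ty": 0.172, "az": 0.7, "tz": -0.06, "jaw": 1}, {"tx": 0.062, "ty": 0.172, "az": 0.75, "tz": -0.09, "jaw": 1}, {"tx": 0.062, "ty": 0.172, "az": 0.75, "tz": -0.11, "jaw": 1}, {"tx": 0.062, "ty": 0.172, "az": 0.75, "tz": -0.11, "jaw": 1}, {"tx": 0.062, "ty": 0.172, "az": 0.75, "tz": -0.11, "jaw": 1}]'

```text
schema error: expected keys tx, ty, tz, ax, ay, az, jaw
```

```bash
python3 - <<'E'
from h import *
from plant import monitor
import cv2
s=monitor.read_state();print(s['time'],s['ee_pos'],s['q'])
g=[cv2.resize(optics.read_camera(c)[p[1]-50:p[1]+50,p[0]-50:p[0]+50],(400,400),interpolation=2) for c,p in(('top',(350,245)),('side',(290,250)))]
cv2.imwrite('pics/a1.png',np.hstack(g))
E
```

```text
0.4 [ 0.28551479 -0.611527    0.23108141] [-1.17088499e+00  2.64030683e-01  1.60420368e+00 -1.05022435e-05
  1.27367604e+00 -3.69047198e-02]
```

View pics/a1.png

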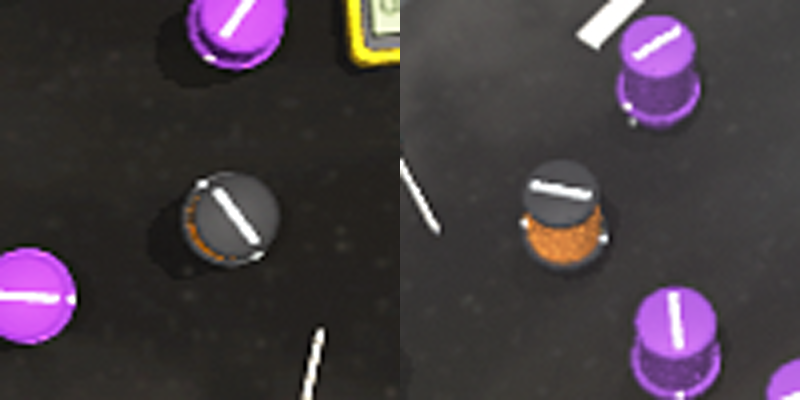

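The arm did not move because every row needs all the keys, so the picture only shows the untouched amber module. I'll resend with full rows.

>>> play_rows --targets '[{"tx": 0.015, "ty": 0.04, "tz": 0, "ax": 0, "ay": 0, "az": 0.12, "jaw": 1}, {"tx": 0.03, "ty": 0.08, "tz": 0, "ax": 0, "ay": 0, "az": 0.24, "jaw": 1}, {"tx": 0.045, "ty": 0.12, "tz": 0, "ax": 0, "ay": 0, "az": 0.36, "jaw": 1}, {"tx": 0.06, "ty": 0.16, "tz": 0, "ax": 0, "ay": 0, "az": 0.48, "jaw": 1}, {"tx": 0.075, "ty": 0.2, "tz": 0, "ax": 0, "ay": 0, "az": 0.6, "jaw": 1}, {"tx": 0.09, "ty": 0.24, "tz": 0, "ax": 0, "ay": 0, "az": 0.72, "jaw": 1}, {"tx": 0.105, "ty": 0.28, "tz": 0, "ax": 0, "ay": 0, "az": 0.84, "jaw": 1}, {"tx": 0.12, "ty": 0.32, "tz": 0, "ax": 0, "ay": 0, "az": 0.96, "jaw": 1}, {"tx": 0.135, "ty": 0.36, "tz": 0, "ax": 0, "ay": 0, "az": 1.08, "jaw": 1}, {"tx": 0.15, "ty": 0.4, "tz": 0, "ax": 0, "ay": 0, "az": 1.2, "jaw": 1}]' --grip_force 60

```text
time: 1.5
ee_pos: [0.4359, -0.21, 0.2317]
orientation: [0.001, 0.682, 0.732, 0.0]
contact_force: [0.4, 0.2, 0.1]
gripper_width: 0.0853
finger_force: 0.0
```

>>> play_rows --targets '[{"tx": 0.015, "ty": 0.04, "tz": 0, "ax": 0, "ay": 0, "az": 0.12, "jaw": 1}, {"tx": 0.03, "ty": 0.08, "tz": 0, "ax": 0, "ay": 0, "az": 0.24, "jaw": 1}, {"tx": 0.045, "ty": 0.12, "tz": 0, "ax": 0, "ay": 0, "az": 0.36, "jaw": 1}, {"tx": 0.055, "ty": 0.15, "tz": 0, "ax": 0, "ay": 0, "az": 0.48, "jaw": 1}, {"tx": 0.062, "ty": 0.172, "tz": -0.03, "ax": 0, "ay": 0, "az": 0.6, "jaw": 1}, {"tx": 0.062, "ty": 0.172, "tz": -0.06, "ax": 0, "ay": 0, "az": 0.7, "jaw": 1}, {"tx": 0.062, "ty": 0.172, "tz": -0.09, "ax": 0, "ay": 0, "az": 0.75, "jaw": 1}, {"tx": 0.062, "ty": 0.172, "tz": -0.11, "ax": 0, "ay": 0, "az": 0.75, "jaw": 1}, {"tx": 0.062, "ty": 0.172, "tz": -0.11, "ax": 0, "ay": 0, "az": 0.75, "jaw": 1}, {"tx": 0.062, "ty": 0.172, "tz": -0.11, "ax": 0, "ay": 0, "az": 0.75, "jaw": 1}]'

```text
time: 2.5
ee_pos: [0.4976, -0.0396, 0.1216]
orientation: [-0.0, 0.369, 0.93, -0.0]
contact_force: [0.6, -0.7, 0.6]
gripper_width: 0.0855
finger_force: 0.0
```

>>> play_rows --targets '[{"tx": 0, "ty": 0, "tz": -0.02, "ax": 0, "ay": 0, "az": 0, "jaw": 1}, {"tx": 0, "ty": 0, "tz": -0.04, "ax": 0, "ay": 0, "az": 0, "jaw": 1}, {"tx": 0, "ty": 0, "tz": -0.06, "ax": 0, "ay": 0, "az": 0, "jaw": 1}, {"tx": 0, "ty": 0, "tz": -0.075, "ax": 0, "ay": 0, "az": 0, "jaw": 1}, {"tx": 0, "ty": 0, "tz": -0.085, "ax": 0, "ay": 0, "az": 0, "jaw": 1}, {"tx": 0, "ty": 0, "tz": -0.085, "ax": 0, "ay": 0, "az": 0, "jaw": 0.4}, {"tx": 0, "ty": 0, "tz": -0.085, "ax": 0, "ay": 0, "az": 0, "jaw": 0.2}, {"tx": 0, "ty": 0, "tz": -0.085, "ax": 0, "ay": 0, "az": 0, "jaw": 0}, {"tx": 0, "ty": 0, "tz": -0.085, "ax": 0, "ay": 0, "az": 0, "jaw": -0.5}, {"tx": 0, "ty": 0, "tz": -0.085, "ax": 0, "ay": 0, "az": 0, "jaw": -1}]' --grip_force 50

```text
time: 3.5
ee_pos: [0.4986, -0.0401, 0.0377]
orientation: [0.001, 0.368, 0.93, 0.0]
contact_force: [-1.0, -1.9, 6.0]
gripper_width: 0.0456
finger_force: 50.1
```

>>> play_rows --targets '[{"tx": 0, "ty": 0, "tz": 0, "ax": 0, "ay": 0, "az": 0, "jaw": -1}, {"tx": 0, "ty": 0, "tz": 0, "ax": 0, "ay": 0, "az": 0, "jaw": -1}, {"tx": 0, "ty": 0, "tz": 0, "ax": 0, "ay": 0, "az": 0, "jaw": -1}, {"tx": 0, "ty": 0, "tz": 0.01, "ax": 0, "ay": 0, "az": 0, "jaw": -1}, {"tx": 0, "ty": 0, "tz": 0.02, "ax": 0, "ay": 0, "az": 0, "jaw": -1}, {"tx": 0, "ty": 0, "tz": 0.04, "ax": 0, "ay": 0, "az": 0, "jaw": -1}, {"tx": 0, "ty": 0, "tz": 0.06, "ax": 0, "ay": 0, "az": 0, "jaw": -1}, {"tx": 0, "ty": 0, "tz": 0.08, "ax": 0, "ay": 0, "az": 0, "jaw": -1}, {"tx": 0, "ty": 0, "tz": 0.1, "ax": 0, "ay": 0, "az": 0, "jaw": -1}, {"tx": 0, "ty": 0, "tz": 0.1, "ax": 0, "ay": 0, "az": 0, "jaw": -1}]'

```text
time: 4.5
ee_pos: [0.5003, -0.0398, 0.1401]
orientation: [0.003, 0.368, 0.93, 0.001]
contact_force: [0.2, 0.4, -0.8]
gripper_width: 0.0456
finger_force: 51.0
```

>>> play_rows --targets '[{"tx": 0.0, "ty": 0.015, "tz": 0, "ax": 0, "ay": 0, "az": -0.1, "jaw": -1}, {"tx": 0.012, "ty": 0.045, "tz": 0, "ax": 0, "ay": 0, "az": -0.2, "jaw": -1}, {"tx": 0.024, "ty": 0.085, "tz": 0, "ax": 0, "ay": 0, "az": -0.32, "jaw": -1}, {"tx": 0.036, "ty": 0.125, "tz": 0, "ax": 0, "ay": 0, "az": -0.44, "jaw": -1}, {"tx": 0.048, "ty": 0.165, "tz": 0, "ax": 0, "ay": 0, "az": -0.56, "jaw": -1}, {"tx": 0.06, "ty": 0.205, "tz": 0, "ax": 0, "ay": 0, "az": -0.68, "jaw": -1}, {"tx": 0.068, "ty": 0.235, "tz": 0, "ax": 0, "ay": 0, "az": -0.79, "jaw": -1}, {"tx": 0.071, "ty": 0.253, "tz": 0, "ax": 0, "ay": 0, "az": -0.86, "jaw": -1}, {"tx": 0.071, "ty": 0.253, "tz": 0, "ax": 0, "ay": 0, "az": -0.86, "jaw": -1}, {"tx": 0.071, "ty": 0.253, "tz": 0, "ax": 0, "ay": 0, "az": -0.86, "jaw": -1}]'

```text
time: 5.5
ee_pos: [0.5677, 0.2133, 0.1351]
orientation: [-0.0, 0.722, 0.692, -0.001]
contact_force: [0.1, -1.3, -1.1]
gripper_width: 0.0455
finger_force: 51.1
```

```bash
python3 - <<'E'
from h import *
from plant import monitor
import cv2
s=monitor.read_state();print(s['time'],s['ee_pos'],s['orientation'],s['q'])
g=[]
for c in('top','side'):
    im=optics.read_camera(c);cv2.imwrite(f'pics/{c}2.png',im);p=proj(c,[.569,.213,.12]).astype(int)
    print(c,p);g.append(cv2.resize(im[p[1]-40:p[1]+40,p[0]-40:p[0]+40],(400,400),interpolation=2))
cv2.imwrite('pics/a2.png',np.hstack(g))
E
```

```text
5.5 [0.56769819 0.21332259 0.13512192] [-2.79513148e-04  7.21692938e-01  6.92212559e-01 -9.99072240e-04] [ 3.18578803e-01  2.13763039e-01  1.85028683e+00 -4.05461218e-04
  1.07958666e+00  3.60465017e-01]
top [239 214]
side [375 201]
```

View pics/a2.png

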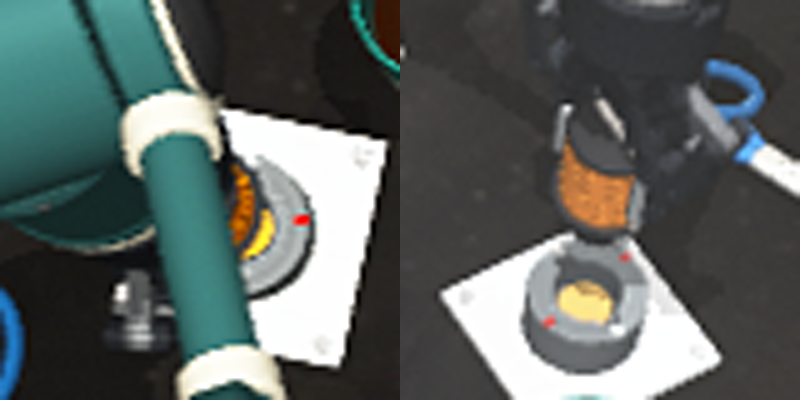

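In the side view the amber module hangs upright over the base, with its flange near crop (605,225) and the rim centred near (585,290). The arm hides it in the top view. I'll lower it to just above the rim and overlay the expected outlines.

>>> play_rows --targets '[{"tx": 0, "ty": 0, "tz": -0.01, "ax": 0, "ay": 0, "az": 0, "jaw": -1}, {"tx": 0, "ty": 0, "tz": -0.02, "ax": 0, "ay": 0, "az": 0, "jaw": -1}, {"tx": 0, "ty": 0, "tz": -0.03, "ax": 0, "ay": 0, "az": 0, "jaw": -1}, {"tx": 0, "ty": 0, "tz": -0.04, "ax": 0, "ay": 0, "az": 0, "jaw": -1}, {"tx": 0, "ty": 0, "tz": -0.05, "ax": 0, "ay": 0, "az": 0, "jaw": -1}, {"tx": 0, "ty": 0, "tz": -0.05, "ax": 0, "ay": 0, "az": 0, "jaw": -1}, {"tx": 0, "ty": 0, "tz": -0.05, "ax": 0, "ay": 0, "az": 0, "jaw": -1}, {"tx": 0, "ty": 0, "tz": -0.05, "ax": 0, "ay": 0, "az": 0, "jaw": -1}, {"tx": 0, "ty": 0, "tz": -0.05, "ax": 0, "ay": 0, "az": 0, "jaw": -1}, {"tx": 0, "ty": 0, "tz": -0.05, "ax": 0, "ay": 0, "az": 0, "jaw": -1}]'

```text
time: 6.6
ee_pos: [0.569, 0.2136, 0.0869]
orientation: [0.0, 0.722, 0.691, 0.001]
contact_force: [0.8, 0.1, -1.2]
gripper_width: 0.0456
finger_force: 51.1
```

```bash
cat > ov.py <<'E'
from h import *
from plant import monitor
import cv2,sys
def circ(c,x,y,z,r):return np.array([proj(c,[x+r*np.cos(a),y+r*np.sin(a),z]) for a in np.linspace(0,2*np.pi,60)])
def main(name,bx=.5695,by=.2128):
    s=monitor.read_state();e=s['ee_pos'];print(s['time'],e,s['orientation'],s['contact_force'],s['torque']);z0=e[2]-.037
    im=optics.read_camera('side');p=proj('side',[.5695,.213,.08]).astype(int);h=32;k=12
    o=p-[h,h];g=cv2.resize(im[o[1]:o[1]+2*h,o[0]:o[0]+2*h-14+14],None,fx=k,fy=k,interpolation=2)[:600]
    w=g.copy()
    for x,y,z,r,col in((bx,by,.04,.033,(0,255,0)),(bx,by,z0+.082,.024,(255,255,0)),(bx,by,z0+.031,.0275,(255,0,255)),(bx,by,z0,.017,(255,255,255))):
        cv2.polylines(w,[np.int32((circ('side',x,y,z,r)-o+.5)*k-.5)],True,col,1)
    print(o,g.shape);cv2.imwrite(f'pics/{name}.png',w[:600])
if __name__=='__main__':main(sys.argv[1])
E
python3 ov.py a3
```

```text
6.6 [0.5690132  0.21355662 0.0869469 ] [2.65600257e-04 7.22469649e-01 6.91402381e-01 5.32942409e-04] [ 0.78765457  0.13668814 -1.23605368] [0.01711364 0.01776897 0.03958236]
[341 178] (600, 768, 3)
```

View pics/a3.png

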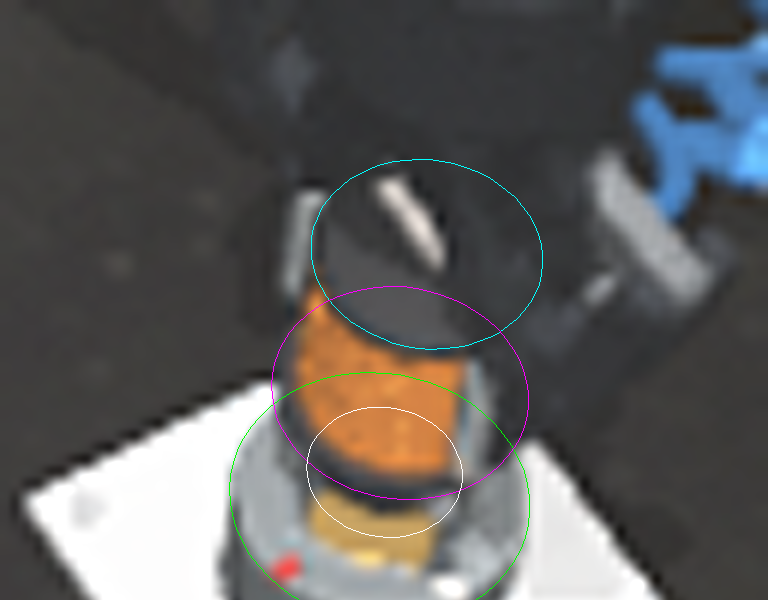

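The overlay fits: cap, lens and rim outlines agree to about 1 mm, and the white line (upper end at crop (378,182)) runs parallel to the slots. I'll lower it and watch the force.

>>> play_rows --targets '[{"tx": 0, "ty": 0, "tz": -0.004, "ax": 0, "ay": 0, "az": 0, "jaw": -1}, {"tx": 0, "ty": 0, "tz": -0.008, "ax": 0, "ay": 0, "az": 0, "jaw": -1}, {"tx": 0, "ty": 0, "tz": -0.011, "ax": 0, "ay": 0, "az": 0, "jaw": -1}, {"tx": 0, "ty": 0, "tz": -0.013, "ax": 0, "ay": 0, "az": 0, "jaw": -1}, {"tx": 0, "ty": 0, "tz": -0.015, "ax": 0, "ay": 0, "az": 0, "jaw": -1}, {"tx": 0, "ty": 0, "tz": -0.017, "ax": 0, "ay": 0, "az": 0, "jaw": -1}, {"tx": 0, "ty": 0, "tz": -0.019, "ax": 0, "ay": 0, "az": 0, "jaw": -1}, {"tx": 0, "ty": 0, "tz": -0.021, "ax": 0, "ay": 0, "az": 0, "jaw": -1}, {"tx": 0, "ty": 0, "tz": -0.021, "ax": 0, "ay": 0, "az": 0, "jaw": -1}, {"tx": 0, "ty": 0, "tz": -0.021, "ax": 0, "ay": 0, "az": 0, "jaw": -1}]'

```text
time: 7.65
ee_pos: [0.5692, 0.2134, 0.0653]
orientation: [0.0, 0.722, 0.691, 0.001]
contact_force: [4.0, -2.3, -2.0]
gripper_width: 0.0455
finger_force: 50.9
```

>>> play_rows --targets '[{"tx": 0.0005, "ty": -0.0003, "tz": -0.002, "ax": 0, "ay": 0, "az": 0, "jaw": -1}, {"tx": 0.0005, "ty": -0.0003, "tz": -0.004, "ax": 0, "ay": 0, "az": 0, "jaw": -1}, {"tx": 0.0005, "ty": -0.0003, "tz": -0.006, "ax": 0, "ay": 0, "az": 0, "jaw": -1}, {"tx": 0.0005, "ty": -0.0003, "tz": -0.008, "ax": 0, "ay": 0, "az": 0, "jaw": -1}, {"tx": 0.0005, "ty": -0.0003, "tz": -0.009, "ax": 0, "ay": 0, "az": 0, "jaw": -1}, {"tx": 0.0005, "ty": -0.0003, "tz": -0.01, "ax": 0, "ay": 0, "az": 0, "jaw": -1}, {"tx": 0.0005, "ty": -0.0003, "tz": -0.011, "ax": 0, "ay": 0, "az": 0, "jaw": -1}, {"tx": 0.0005, "ty": -0.0003, "tz": -0.012, "ax": 0, "ay": 0, "az": 0, "jaw": -1}, {"tx": 0.0005, "ty": -0.0003, "tz": -0.012, "ax": 0, "ay": 0, "az": 0, "jaw": -1}, {"tx": 0.0005, "ty": -0.0003, "tz": -0.012, "ax": 0, "ay": 0, "az": 0, "jaw": -1}]' --grip_force 60

```text
time: 8.65
ee_pos: [0.5694, 0.2134, 0.055]
orientation: [0.0, 0.722, 0.691, 0.0]
contact_force: [-0.4, -2.1, 8.8]
gripper_width: 0.0454
finger_force: 61.3
```

>>> play_rows --targets '[{"tx": 0, "ty": 0, "tz": -0.001, "ax": 0, "ay": 0, "az": 0, "jaw": -1}, {"tx": 0, "ty": 0, "tz": -0.002, "ax": 0, "ay": 0, "az": 0, "jaw": -1}, {"tx": 0, "ty": 0, "tz": -0.003, "ax": 0, "ay": 0, "az": 0, "jaw": -1}, {"tx": 0, "ty": 0, "tz": -0.004, "ax": 0, "ay": 0, "az": 0, "jaw": -1}, {"tx": 0, "ty": 0, "tz": -0.005, "ax": 0, "ay": 0, "az": 0, "jaw": -1}, {"tx": 0, "ty": 0, "tz": -0.005, "ax": 0, "ay": 0, "az": 0, "jaw": -1}, {"tx": 0, "ty": 0, "tz": -0.005, "ax": 0, "ay": 0, "az": 0, "jaw": -1}, {"tx": 0, "ty": 0, "tz": -0.005, "ax": 0, "ay": 0, "az": 0, "jaw": -1}, {"tx": 0, "ty": 0, "tz": -0.005, "ax": 0, "ay": 0, "az": 0, "jaw": -1}, {"tx": 0, "ty": 0, "tz": -0.005, "ax": 0, "ay": 0, "az": 0, "jaw": -1}]'

```text
time: 9.65
ee_pos: [0.5693, 0.2135, 0.0519]
orientation: [-0.0, 0.722, 0.691, 0.0]
contact_force: [-6.5, -3.0, 19.6]
gripper_width: 0.0457
finger_force: 61.2
```

```bash
python3 ov.py a4
```

```text
9.65 [0.56932193 0.21348557 0.05192517] [-6.25919992e-05  7.22480579e-01  6.91391155e-01  2.82352677e-04] [-6.49558812 -3.02395768 19.62031975] [-0.68500241  0.97872433 -0.03978879]
[341 178] (600, 768, 3)
```

View pics/a4.png

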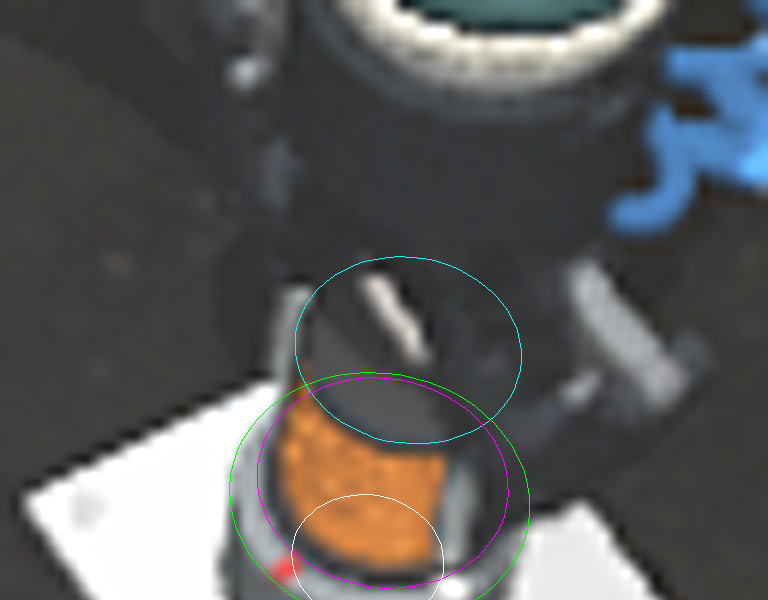

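The flange is down on the rim: upward force is 20 N and the flange outline meets the rim. The lugs are in the slots, so I turn clockwise.

>>> play_rows --targets '[{"tx": -0.0005, "ty": -0.0003, "tz": 0, "ax": 0, "ay": 0, "az": -0.03, "jaw": -1}, {"tx": -0.0005, "ty": -0.0003, "tz": 0, "ax": 0, "ay": 0, "az": -0.08, "jaw": -1}, {"tx": -0.0005, "ty": -0.0003, "tz": 0, "ax": 0, "ay": 0, "az": -0.14, "jaw": -1}, {"tx": -0.0005, "ty": -0.0003, "tz": 0, "ax": 0, "ay": 0, "az": -0.2, "jaw": -1}, {"tx": -0.0005, "ty": -0.0003, "tz": 0, "ax": 0, "ay": 0, "az": -0.27, "jaw": -1}, {"tx": -0.0005, "ty": -0.0003, "tz": 0, "ax": 0, "ay": 0, "az": -0.34, "jaw": -1}, {"tx": -0.0005, "ty": -0.0003, "tz": 0, "ax": 0, "ay": 0, "az": -0.41, "jaw": -1}, {"tx": -0.0005, "ty": -0.0003, "tz": 0, "ax": 0, "ay": 0, "az": -0.46, "jaw": -1}, {"tx": -0.0005, "ty": -0.0003, "tz": 0, "ax": 0, "ay": 0, "az": -0.5, "jaw": -1}, {"tx": -0.0005, "ty": -0.0003, "tz": 0, "ax": 0, "ay": 0, "az": -0.5, "jaw": -1}]'

```text
time: 10.7
ee_pos: [0.57, 0.213, 0.0519]
orientation: [0.001, 0.871, 0.491, 0.001]
contact_force: [-3.5, -3.7, 17.6]
gripper_width: 0.0455
finger_force: 60.0
```

```bash
python3 ov.py a5
```

```text
10.7 [0.56999118 0.21296545 0.05187158] [6.40174431e-04 8.71072323e-01 4.91152783e-01 1.24146837e-03] [-3.53310718 -3.6765214  17.5672917 ] [-0.89630099  0.3611129   0.05121925]
[341 178] (600, 768, 3)
```

View pics/a5.png

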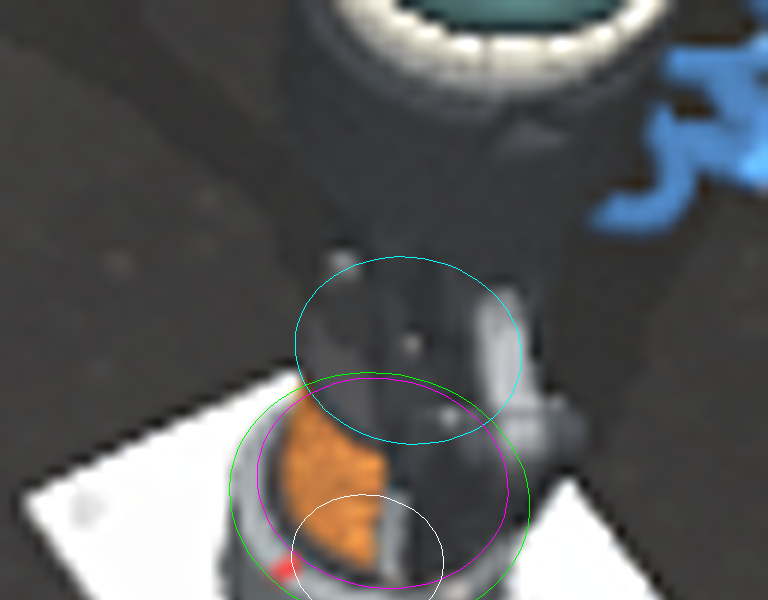

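It turned freely (z torque about 0.05 N m) and stays down and on axis. I'll turn on to the stop.

>>> play_rows --targets '[{"tx": 0, "ty": 0, "tz": 0, "ax": 0, "ay": 0, "az": -0.05, "jaw": -1}, {"tx": 0, "ty": 0, "tz": 0, "ax": 0, "ay": 0, "az": -0.13, "jaw": -1}, {"tx": 0, "ty": 0, "tz": 0, "ax": 0, "ay": 0, "az": -0.22, "jaw": -1}, {"tx": 0, "ty": 0, "tz": 0, "ax": 0, "ay": 0, "az": -0.31, "jaw": -1}, {"tx": 0, "ty": 0, "tz": 0, "ax": 0, "ay": 0, "az": -0.4, "jaw": -1}, {"tx": 0, "ty": 0, "tz": 0, "ax": 0, "ay": 0, "az": -0.49, "jaw": -1}, {"tx": 0, "ty": 0, "tz": 0, "ax": 0, "ay": 0, "az": -0.58, "jaw": -1}, {"tx": 0, "ty": 0, "tz": 0, "ax": 0, "ay": 0, "az": -0.66, "jaw": -1}, {"tx": 0, "ty": 0, "tz": 0, "ax": 0, "ay": 0, "az": -0.72, "jaw": -1}, {"tx": 0, "ty": 0, "tz": 0, "ax": 0, "ay": 0, "az": -0.75, "jaw": -1}]'

```text
time: 11.75
ee_pos: [0.5701, 0.212, 0.0518]
orientation: [0.001, 0.99, 0.138, 0.001]
contact_force: [-2.5, -6.3, 17.4]
gripper_width: 0.0452
finger_force: 58.4
```

>>> play_rows --targets '[{"tx": 0, "ty": 0, "tz": 0, "ax": 0, "ay": 0, "az": -0.02, "jaw": -1}, {"tx": 0, "ty": 0, "tz": 0, "ax": 0, "ay": 0, "az": -0.04, "jaw": -1}, {"tx": 0, "ty": 0, "tz": 0, "ax": 0, "ay": 0, "az": -0.06, "jaw": -1}, {"tx": 0, "ty": 0, "tz": 0, "ax": 0, "ay": 0, "az": -0.08, "jaw": -1}, {"tx": 0, "ty": 0, "tz": 0, "ax": 0, "ay": 0, "az": -0.1, "jaw": -1}, {"tx": 0, "ty": 0, "tz": 0, "ax": 0, "ay": 0, "az": -0.1, "jaw": -1}, {"tx": 0, "ty": 0, "tz": 0, "ax": 0, "ay": 0, "az": -0.1, "jaw": -1}, {"tx": 0, "ty": 0, "tz": 0, "ax": 0, "ay": 0, "az": -0.1, "jaw": -1}, {"tx": 0, "ty": 0, "tz": 0, "ax": 0, "ay": 0, "az": -0.1, "jaw": -1}, {"tx": 0, "ty": 0, "tz": 0, "ax": 0, "ay": 0, "az": -0.1, "jaw": -1}]'

```text
time: 12.75
ee_pos: [0.5691, 0.2121, 0.0517]
orientation: [0.001, 0.996, 0.09, 0.0]
contact_force: [-4.8, -6.7, 18.5]
gripper_width: 0.0451
finger_force: 58.4
```

```bash
python3 ov.py a6
```

```text
12.75 [0.56908338 0.21213594 0.05167191] [8.96242591e-04 9.95979825e-01 8.95726859e-02 3.44989251e-04] [-4.83791235 -6.67212802 18.54635738] [-1.26336926  0.78533903  0.59829257]
[341 178] (600, 768, 3)
```

View pics/a6.png

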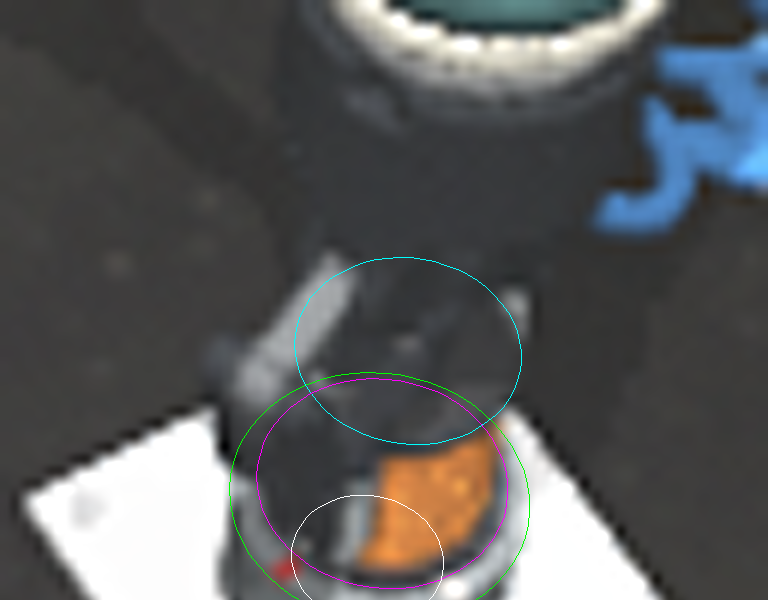

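The stop is reached: the z torque rose to 0.6 N m after 77° of turn. The flange is on the rim and centred on the axis, and 18.5 N upward exceeds the spring alone. I'll add a little push, let it settle and hand in.

>>> play_rows --targets '[{"tx": 0, "ty": 0, "tz": -0.0005, "ax": 0, "ay": 0, "az": 0, "jaw": -1}, {"tx": 0, "ty": 0, "tz": -0.001, "ax": 0, "ay": 0, "az": 0, "jaw": -1}, {"tx": 0, "ty": 0, "tz": -0.001, "ax": 0, "ay": 0, "az": 0, "jaw": -1}, {"tx": 0, "ty": 0, "tz": -0.001, "ax": 0, "ay": 0, "az": 0, "jaw": -1}, {"tx": 0, "ty": 0, "tz": -0.001, "ax": 0, "ay": 0, "az": 0, "jaw": -1}, {"tx": 0, "ty": 0, "tz": -0.001, "ax": 0, "ay": 0, "az": 0, "jaw": -1}, {"tx": 0, "ty": 0, "tz": -0.001, "ax": 0, "ay": 0, "az": 0, "jaw": -1}, {"tx": 0, "ty": 0, "tz": -0.001, "ax": 0, "ay": 0, "az": 0, "jaw": -1}, {"tx": 0, "ty": 0, "tz": -0.001, "ax": 0, "ay": 0, "az": 0, "jaw": -1}, {"tx": 0, "ty": 0, "tz": -0.001, "ax": 0, "ay": 0, "az": 0, "jaw": -1}]'

```text
time: 13.8
ee_pos: [0.5691, 0.2121, 0.0516]
orientation: [0.001, 0.996, 0.09, 0.0]
contact_force: [-6.5, -6.8, 24.4]
gripper_width: 0.0456
finger_force: 58.7
```

The force rose by 6 N with no downward travel, so it is hard on the rim.

```bash
python3 -c "
from plant import hand_in
print(hand_in())"
```

```text
the job is handed in; nothing more can be done
None
```

I fitted the amber module to the base and turned it 77° clockwise against the stop; it is still held there, pressed fully home with its flange on the rim, and the job is handed in (the hand-in returned no verdict).

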